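# Click-check a torque driver in its tester and offer it to a gearbox filler plug

### The job

Check the torque driver where it stands in the test socket of the torque tester: turn it clockwise (seen from above) until it clicks over. Then draw it up out of the socket, tip it over to the slope of the gearbox cover, and finish while still holding it in the gripper in line with the square-socket filler plug (the round plug with the square hole, not the domed hexagonal breather), its square drive about 25 mm clear of the plug and touching nothing. Do not bump the gearbox with the driver, and leave the loose parts lying about where they are.

Things in the scene. Friction and masses are not known exactly. Their poses are not given: they have to be found in the camera images.
- driver: loose torque driver (0.2 to 0.4 kg) standing upright in the tester; black ribbed round handle. Origin: centre of the drive's end face; z up the axis to the butt. From that face: square drive 9.5 mm wide, 0 to 18 mm; shank 18 mm across, 18 to 30 mm (its shoulder rests on the socket block); collar 29 mm across, to 42 mm; handle 34 mm across, 42 to 132 mm (butt).
- driver_grip (a point): point on the driver's axis in the handle, 92 mm from the drive's end face and 40 mm below the butt: a good place to grip from above.
- driver_tip (a point): centre of the end face of the driver's square drive (the lower end); turns with the drive.
- driver_bit (a joint): click mechanism: angle of the drive against the handle (rad), 0 at first. With the drive held, turning the handle clockwise (from above) makes it grow: sprung balls resist, up to about 0.2 N m, pass their crest near 0.37 and jump on (above 0.45: clicked) towards the stop at 0.74, where it stays. Stops at 0 and 0.74. In the socket, with its play, the handle turns 0.5 to 0.65 rad to the click.
- tester: torque tester: grey console, 150 x 130 mm, 54 mm high, fixed to the table, sloped display panel towards the robot; on it a steel block 56 x 56 mm with the square test socket, top 77 mm above the table. Origin: on the table under the socket; z up.
- socket_mouth (a point): centre of the test socket's mouth, on top of the steel block, 77 mm above the table; the square hole is 10.3 mm wide and 22 mm deep, vertical; the driver stands 18 mm deep in it.
- gearbox: gear reducer of cast aluminium fixed on a tilted steel stand, base 190 x 150 mm. Its cover, 124 x 110 mm, slopes 37 degrees (0.65 rad) and faces the robot and up; its middle is 112 mm high. Origin: on the table, 45 mm in front (robot side) of the point under the cover's middle; z up, x horizontal, pointing up-slope (away from the robot).
- plug: the filler plug: dark steel round collar, 29 mm across, 10 mm high, with a 10.7 mm square hole 8 mm deep, screwed into one of the two bosses on the upper half of the cover (30 mm left or right of its middle; the hexagonal breather with the domed steel cap is in the other). Origin: centre of its underside on the boss; the body's z is vertical, its yaw that of the gearbox.
- plug_mouth (a point): centre of the mouth of the plug's square hole, on the plug's outer face. z is the plug's axis, pointing out of the cover (up and towards the robot, 0.65 rad from vertical); x points up the slope.
- breather: the breather in the other boss: hexagonal, 24 mm across, with a domed cap, stands 24 mm above its boss. Origin: centre of its underside.
- spur_gear: loose steel spur gear, 48 mm across, 16 mm high, lying beside the tester. Leave it alone.
- bearing: loose steel ring bearing, 42 mm across, 13 mm high, beside the tester. Leave it alone.
- bracket: loose aluminium angle bracket, 50 x 36 mm, 40 mm high, on the table in front of the gearbox stand. Leave it alone.
- spanner: loose spanner, 170 mm long, on the left of the table. Leave it alone.
- screwdriver: loose screwdriver, 190 mm long, on the right of the table. Leave it alone.
- coupling: loose aluminium shaft coupling, 30 mm across, 30 mm high, standing behind the tester. Leave it alone.

How it is judged:
On the way, in this order (a step that is already met when the one before it is completed fails the run):
1. the driver, in the test socket, has clicked over (value of joint driver_bit above 0.45 rad and horizontal distance between driver_tip and socket_mouth below 0.004 m and height (world z) of driver_tip below 0.07 m), for 0.2 s.
2. the driver is drawn up clear of the socket in the gripper (height (world z) of driver_tip above 0.09 m and contact force between driver and tester below 0.1 N and contact force between driver and the fingers above 1 N), for 0.2 s.
At the end, for the whole second after the job is handed in: The gripper holds the clicked driver still, in line with the plug (axis within 10 degrees; drive within 12 mm of the plug's axis, both across the cover and along its slope), its end face 10 to 45 mm out from the plug, touching neither gearbox, plug, breather nor tester. It ends holding (z of driver_tip in the frame of plug_mouth between 0.01 and 0.045 m and x of driver_tip in the frame of plug_mouth between -0.012 and 0.012 m and y of driver_tip in the frame of plug_mouth between -0.012 and 0.012 m and angle between the z axis of driver and the z axis of plug_mouth, either way round below 0.17 rad and angle between driver's own z axis and vertical below 1.2 rad and contact force between driver and the fingers above 1 N and contact force between driver and gearbox below 0.1 N and contact force between driver and plug below 0.1 N and contact force between driver and breather below 0.1 N and contact force between driver and tester below 0.1 N and value of joint driver_bit above 0.45 rad and linear speed of driver below 0.02 m/s and angular speed of driver below 0.1 rad/s); the arm keeps its last pose, push and grip.
It fails at once if the driver bumps the gearbox, its plug or its breather (over 5 N) (contact force between driver and gearbox above 5 N or contact force between driver and plug above 5 N or contact force between driver and breather above 5 N).
It fails at once if a loose part lying about is moved by more than 20 mm (distance of any of spur_gear, bearing, bracket, spanner, screwdriver, coupling from where it was at the start of the episode above 0.02 m).
It also fails if it takes over 43 s, if anything falls off the work surface, if the arm or the gripper's body presses on something with over 40 N, if the wrist force passes 120 N, or if a joint passes its speed limit or range.

### The arm

A 6-joint arm with a two-finger parallel gripper is mounted at the origin on the work surface. World frame = base frame: x ahead of the robot, y to its left, z up, the work surface at z = 0. Lengths are in m, angles in rad, forces in N, time in s.
With the tool pointing down it reaches from about 0.275 to 0.725 m from the base axis. Payload 15.9 kg.
Tool frame: the origin (TCP) lies on the centre line of the jaws, within the pads' length; the fingertips stand 17 mm ahead of it and the grasp point (between the pads) lies 2 mm behind it; z points along the fingers, y is the line along which they close (so a half turn about z gives the same grasp; the last joint's range is limited). The gripper opens to 85 mm and grips with 20 to 120 N. Pads are 22 mm wide; open, the fingers measure 114 mm over their backs; the gripper's body (76 mm by 85 mm) begins 54 mm behind the grasp point. The pads swing forward as they close: fully open they stand 13 mm farther back than shut.
Start: joints at [-1.17, 0.213, -0.034, 1.323, 0, 1.571], TCP at [0.195, -0.46, 0.248] pointing down, gripper open.
Joint ranges: [-2.98, 2.98], [-0.74, 1.72], [-1.14, 1.35], [-2.1, 2.04], [-1.57, 1.44], [-3.14, 3.14]. Speed limits (rad/s): [1.89, 1.89, 2.39, 2.57, 3.14, 3.14].

### API

Orientations are given as [roll, pitch, yaw] about the fixed x, y, z axes, in that order (R = Rz(yaw) Ry(pitch) Rx(roll)).
In Python, from plant import env, optics, boxes_of gives the robot as it stands.
- The arm moves only by the tool jog_arm, called after "Emit:" as name(argument=value, ...) on one line, values as JSON. Schema: {"type":"object","properties":{"plan":{"type":"array","items":{"type":"number"},"minItems":6,"maxItems":60},"finger_gap":{"type":"number"},"only":{"type":"string"},"quiet":{"type":"boolean"},"lines":{"type":"string"}},"required":["plan"],"additionalProperties":false}. plan is one flat list of numbers that holds 1 to 10 rows one after another, with no inner brackets; each row has 6 numbers: dx, dy, dz in m, then a rotation vector rx, ry, rz in rad; each row is the pose to reach, as a shift and turn from the pose commanded when the call began, along the tool's axes at that moment; what a row does not reach only later rows make up. A row lasts 1/8 s, in which the tool goes at most 0.0625 m and 0.188 rad, less where a joint would pass 70% of its speed; a pose out of reach is approached as far as the arm can. finger_gap is the finger opening in m, set as the call begins (left out keeps the last). The fingers move at their own pace and stop on an object; the grip force is fixed at half the most. Time passes only in rows, so rows that do not move let the fingers close. The tool returns the time, the measured TCP pose, the force, the opening and the grip force at its end. only (a regular expression) keeps the lines of the reply that match it, lines (a string "A,B") keeps lines A to B, and quiet returns only ok. Input that does not fit is refused with a message, and nothing moves.
- env.state(): the state, without advancing time (a new reading comes with each control period).
- optics.snapshot(name): name is "side" or "top"; returns a dict with "img" (420x560x3 uint8, red, green, blue), "range_z" (420x560 float32, m along the optical axis (not along the pixel's ray), 0 where there is no reading), "mtx" (3x3 intrinsics, pixels), "T" (4x4, takes a point from camera to world coordinates). Camera axes: x right, y up, looking along -z (the intrinsics and any distortion apply to the point x, -y, -z); pixel columns grow to the right and rows downward; lengths in m; the calibration is good to about 2 mm. A picture is of the moment at which its call begins.
- env.finish_job(): hands the job in; it is judged then, once.
Trained networks look in a picture, given as the dict that the camera call returned (one of the last four; its "shot" number tells which), for a name from the list of things; names that differ only in an ending like _2 or _b are one class to them, and where a whole thing is asked for, a point or a joint stands for the part that bears it (a point fixed in the world has none). Each returns a list of dicts, best first, with "p" (0 to 1); they miss things now and then, are a little off and sometimes report something else, mostly with a low value. They report only what shows in the picture. A call takes as long as a camera call.
- boxes_of(name, picture): "position" ([x, y, z] in m, in world coordinates, good to about 4 mm: the middle of the surface that is visible of it).
The state is a dict: "t": time; "joint_positions": joint angles; "joint_vel": joint speeds; "tau": joint torques, N m; "tcp_pos": TCP position; "tcp_rot": TCP orientation; "wrist_force": force on the tool from outside, world axes, zero at the start; "wrist_torque": the same for the moment, N m; "gripper_width": finger opening in m; "finger_force": force on a finger pad.
Only numpy, scipy, OpenCV 4.12 (cv2) and the standard library are available. Lean on these libraries where they do the work, as an engineer would, in place of code of your own. Each camera call takes 0.05 s, during which the arm holds its last target. There are 200 camera calls.

## Working session

There is one attempt and no reset: what is moved stays moved. The work goes in short steps, Python scripts to look and compute and a tool call to move; the robot and the scene stay as the last step left them, time stands still between calls to the robot, and variables do not carry over. Pictures are saved under pics/ and viewed, at most 10 in all, crops included, and the job is handed in when it is done.

```bash
ls; mkdir -p pics; python3 - <<'E'
from plant import env, optics, boxes_of
import cv2, numpy as np
for n in ("top","side"):
    s=optics.snapshot(n); cv2.imwrite(f"pics/{n}0.png",s["img"][:,:,::-1])
    np.savez(f"/tmp/{n}0.npz",**{k:s[k] for k in("img","range_z","mtx","T")})
    print(n,[k for k in s if k!="img"],s["mtx"].tolist(),s["T"].round(3).tolist())
    for o in("driver","socket_mouth","tester","gearbox","plug","breather"):
        try: print(o,[(np.round(d["position"],3).tolist(),round(d["p"],2)) for d in boxes_of(o,s)[:2]])
        except Exception as e: print(o,e)
st=env.state(); print({k:np.round(v,3).tolist() for k,v in st.items()})
E
```

```text
pics
top ['range_z', 'mtx', 'T', 'shot'] [[499.4555185091491, 0.0, 285.1812369296862], [0.0, 499.4555185091491, 202.45730305707153], [0.0, 0.0, 1.0]] [[-0.008, 0.988, -0.154, 0.351], [-1.0, -0.008, -0.0, 0.016], [-0.001, 0.154, 0.988, 1.552], [0.0, 0.0, 0.0, 1.0]]
driver [([0.618, -0.155, 0.192], 0.62)]
socket_mouth [([0.566, -0.152, 0.051], 0.97)]
tester [([0.567, -0.147, 0.053], 0.82)]
gearbox [([0.653, 0.232, 0.094], 0.87)]
plug [([0.666, 0.203, 0.138], 0.42)]
breather [([0.662, 0.261, 0.139], 0.4)]
side ['range_z', 'mtx', 'T', 'shot'] [[533.0806975399772, 0.0, 281.74871968921843], [0.0, 533.0806975399772, 207.0155683165187], [0.0, 0.0, 1.0]] [[0.998, 0.036, -0.046, 0.498], [-0.058, 0.67, -0.74, -1.266], [0.005, 0.741, 0.671, 1.252], [0.0, 0.0, 0.0, 1.0]]
driver [([0.616, -0.174, 0.155], 0.75), ([0.436, -0.518, 0.017], 0.38)]
socket_mouth [([0.57, -0.19, 0.051], 0.67), ([0.496, 0.223, 0.005], 0.33)]
tester [([0.573, -0.191, 0.049], 0.72)]
gearbox [([0.672, 0.196, 0.069], 0.86)]
plug []
breather [([0.563, -0.266, 0.011], 0.31)]
{'t': 0.7, 'joint_positions': [-1.17, 0.213, -0.034, 1.323, 0.0, 1.571], 'joint_vel': [0.0, 0.0, 0.001, 0.0, 0.0, -0.002], 'tau': [0.001, -68.583, 48.727, 0.001, -0.0, -0.0], 'tcp_pos': [0.195, -0.46, 0.248], 'tcp_rot': [3.142, -0.0, 0.401], 'wrist_force': [-0.007, -0.594, 0.209], 'wrist_torque': [-0.035, 0.011, 0.061], 'finger_force': 0.0, 'gripper_width': 0.085}
```

View pics/top0.png

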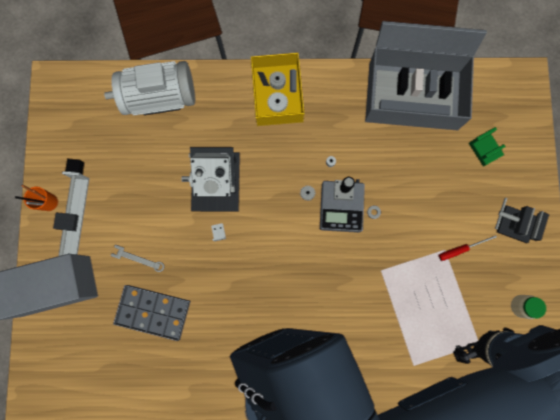

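View pics/side0.png

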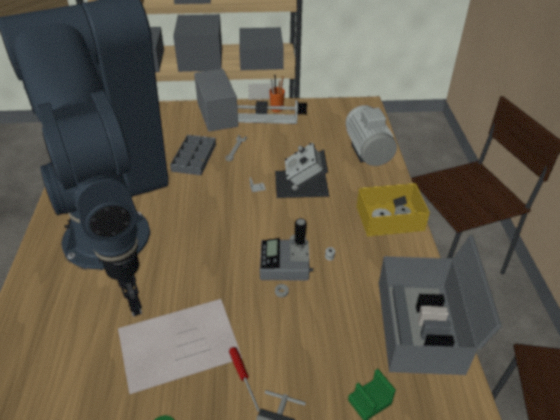

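The top view shows the driver at about (348,184) in the tester and the gearbox at (212,178) with two bosses at (200,172) and (222,172). Next I'll zoom in and fit the geometry.

```bash
cat > h.py <<'E'
import numpy as np, cv2
def cloud(s):
    K,T,z=s["mtx"],s["T"],s["range_z"]
    v,u=np.mgrid[:z.shape[0],:z.shape[1]]
    P=np.stack([(u-K[0,2])/K[0,0]*z,-(v-K[1,2])/K[1,1]*z,-z,np.ones_like(z)],-1)@T.T
    P=P[...,:3].copy(); P[z==0]=np.nan; return P
E
python3 - <<'E'
from h import *
ims=[]
for n,(x,y) in (("top",(180,135)),("side",(265,135))):
    s=np.load(f"/tmp/{n}0.npz"); P=cloud(s); img=s["img"].astype(int)
    X,Y,Z=P[...,0],P[...,1],P[...,2]
    m=(abs(X-.62)<.06)&(abs(Y+.16)<.06)
    b=m&(Z>.180)&(Z<.2); print(n,"butt",b.sum(),np.nanmean(P[b],0),np.nanmin(P[b],0),np.nanmax(P[b],0), np.median(Z[b]))
    h=m&(Z>.11)&(Z<.18); print("handle",h.sum(),np.nanmin(P[h],0),np.nanmax(P[h],0),np.nanmean(P[h],0))
    k=m&(abs(Z-.077)<.006); print("block",k.sum(),np.nanpercentile(P[k],[2,50,98],axis=0).round(4).tolist())
    g=(abs(X-.65)<.12)&(abs(Y-.23)<.11)&(Z>.06)
    # RANSAC plane for cover
    Q=P[g]; rng=np.random.default_rng(0); best=0
    for _ in range(800):
        a=Q[rng.choice(len(Q),3,False)]; nn=np.cross(a[1]-a[0],a[2]-a[0]); L=np.linalg.norm(nn)
        if L<1e-6: continue
        nn/=L; nn*=np.sign(nn[2]); 
        if abs(nn[2]-np.cos(.65))>.06: continue
        i=abs((Q-a[0])@nn)<.002
        if i.sum()>best: best=i.sum(); I=i
    c=Q[I].mean(0); nn=np.linalg.svd(Q[I]-c)[2][2]; nn*=np.sign(nn[2]); print("cover",best,c,nn,"yaw",np.arctan2(-nn[1],-nn[0]),"tilt",np.arccos(nn[2]))
    H=(P-c)@nn
    up=np.array([0,0,1])-nn*nn[2]; up/=np.linalg.norm(up); lat=np.cross(nn,up)
    Hs=np.where(g,H*1e3,np.nan)
    cu=np.nanpercentile((Q[I]-c)@up,[1,99]); cl=np.nanpercentile((Q[I]-c)@lat,[1,99]); print("ext up",cu,"lat",cl)
    np.savez(f"/tmp/plane_{n}.npz",c=c,n=nn,up=up,lat=lat)
    crop=s["img"][y:y+75,x:x+75,::-1]; ims.append(cv2.resize(crop,(390,390),interpolation=cv2.INTER_CUBIC))
    np.set_printoptions(linewidth=250)
    print(n); 
    if n=="top": print(np.nan_to_num(Hs[158:195,186:238],nan=-99).round().astype(int).clip(-99,99))
cv2.imwrite("pics/zoom.png",np.hstack(ims))
E
```

```text
top butt 124 [ 0.61970644 -0.15965899  0.18899594] [ 0.60251581 -0.17516778  0.18006707] [ 0.63884914 -0.14255259  0.19635731] 0.18915989406466305
handle 59 [ 0.6034094  -0.17171678  0.11153582] [ 0.6285363  -0.14243574  0.17562874] [ 0.61043341 -0.15261365  0.14447356]
block 194 [[0.5934, -0.1872, 0.0715], [0.6092, -0.148, 0.0769], [0.6492, -0.1327, 0.0823]]
cover 558 [0.65668464 0.23593195 0.11699102] [-0.59238998  0.00729861  0.8056183 ] yaw -0.012319990089918905 tilt 0.6340779415343628
ext up [-0.06320395  0.05650785] lat [-0.05440386  0.05262169]
top
[[-99 -99 -99 ... -99 -99 -99]
 [-99 -99 -99 ... -99 -99 -99]
 [-99 -99 -99 ... -99 -99 -99]
 ...
 [-99 -99 -99 ... -99 -99 -99]
 [-99 -99 -99 ... -99 -99 -99]
 [-99 -99 -99 ... -99 -99 -99]]
side butt 98 [ 0.61989437 -0.1659708   0.18781639] [ 0.60316485 -0.18241771  0.18045854] [ 0.63774998 -0.14539194  0.19458057] 0.18783645209398914
handle 200 [ 0.60286771 -0.1828169   0.1100635 ] [ 0.63885971 -0.15614383  0.17974134] [ 0.61892597 -0.17355484  0.14620562]
block 198 [[0.5921, -0.1918, 0.0712], [0.6189, -0.1736, 0.0755], [0.6476, -0.1386, 0.0815]]
cover 222 [0.65644423 0.2310645  0.11456871] [-0.57589164  0.01822723  0.81732282] yaw -0.03163988753140666 tilt 0.6140471744846465
ext up [-0.06470002  0.05591615] lat [-0.05446589  0.05439457]
side
```

View pics/zoom.png

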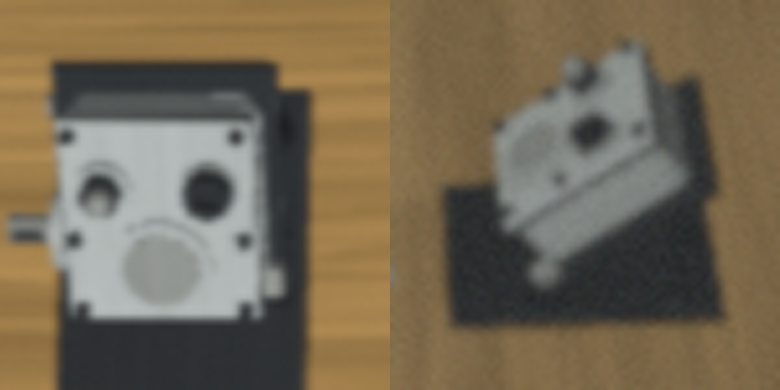

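The zoom shows the round dark plug on the right boss at top pixel about (220,172). The domed breather is on the left boss. I'll locate the plug in both cameras and plan the first move.

```bash
python3 - <<'E'
from h import *
from scipy.spatial.transform import Rotation as R
from plant import env
for n,(u,v) in (("top",(220,172.1)),("side",(265+(590-390)/5.2,135+132/5.2))):
    s=np.load(f"/tmp/{n}0.npz"); P=cloud(s); p=np.load(f"/tmp/plane_{n}.npz")
    c,nn=p["c"],p["n"]
    u0,v0=round(float(u)),round(float(v)); W=P[v0-7:v0+8,u0-7:u0+8]; H=(W-c)@nn
    np.set_printoptions(linewidth=200); print(n,u0,v0); print((H*1e3).round().astype(int)); 
    m=H>.008; print(m.sum(),np.nanmean(W[m],0),np.nanmedian(H[m]))
    # pixel ray with plane H=h
    K,T=s["mtx"],s["T"]; d=T[:3,:3]@np.array([(u-K[0,2])/K[0,0],-(v-K[1,2])/K[1,1],-1]); o=T[:3,3]
    for h in(.008,.014): print("mouth at H",h,(o+d*((h-(o-c)@nn)/(d@nn))).round(4))
st=env.state(); Rm=R.from_euler("xyz",st["tcp_rot"]).as_matrix()
for t in([.62,-.162,.26],[.62,-.162,.149]): print("tool delta",(Rm.T@(np.array(t)-st["tcp_pos"])).round(4))
E
```

```text
top 220 172
[[ 2 -5 -5  4  2 -4 -2 -2  0  1 -2  2  0 -4 -3]
 [ 3 -1 -2  0  1  2  0  1 -1 -1  3 -1 -4  5  0]
 [-1  0  1 -4  3  2  3  5  7 -1  2 -4 -1  0  1]
 [-1 -3 -3  4  7 13 10  7  4  4  1  6 -4 -1 -5]
 [ 1  1 11  9  9 13 15 14 17 14  8  4 -5 -4 -3]
 [-2  1  0 14 21 22 18 12 16 10  8  9  6 -3 -1]
 [-5 -4  9 15 12 18 14 15 14 20 16  8  6  5 -4]
 [-6  2 10 16 14 10  8 11 11 12 14 12  2 -2  1]
 [ 0 -1 17 17 17 13  5  6  4 17 13 16  3  2 -1]
 [ 0 -6 13 10 18 12 11 13  5 16 14 15 -1  1 -3]
 [ 1 -3 -5 17 19 15 16 13 14 11 18  4 -5 -5 -8]
 [-4  2 -1 -3 17 18 17 16 12 16 16 -3  1 -3 -6]
 [-6  1 -3 -3 -1 -1 13 10 14 -3 -4 -5 -5  0  2]
 [ 4 -2  1 -3 -1  0 -2 -6  0  0 -1 -3  1 -7  0]
 [ 3  0  1  0 -2  0 -2 -4 -3 -3 -4 -8 -2  0 -3]]
72 [0.66183923 0.20624403 0.13841837] 0.013900177997823525
mouth at H 0.008 [0.6642 0.2053 0.1327]
mouth at H 0.014 [0.6627 0.2044 0.1391]
side 303 160
[[                   3                    1                   -2                    5                    9                    7                    1                    9                    3
                     1  
[... 4158 characters left out ...]
                   -2                    1                   -5                   -4                  -13]
 [                  -3                   -3                   -4                   -5                    1                    2                    3                    0                   -3
                    -2                   -2                   -6                  -12                  -11                  -19]]
48 [0.6609076  0.20670311 0.13436287] 0.013352120259048823
mouth at H 0.008 [0.6647 0.2065 0.1307]
mouth at H 0.014 [0.6637 0.1975 0.1376]
tool delta [ 0.5077 -0.109  -0.0117]
tool delta [ 0.5077 -0.109   0.0993]<stdin>:8: RuntimeWarning: invalid value encountered in cast
```

Mouth of the plug is at about (0.662, 0.203, 0.139), with both cameras agreeing. Driver axis is at about (0.620, −0.162). Moving above the driver.

Emit:
jog_arm(plan=[0.05,-0.011,-0.02,0,0,0,0.11,-0.024,-0.02,0,0,0,0.17,-0.037,-0.02,0,0,0,0.23,-0.05,-0.02,0,0,0,0.29,-0.062,-0.02,0,0,0,0.35,-0.075,-0.02,0,0,0,0.41,-0.088,-0.02,0,0,0,0.46,-0.099,-0.02,0,0,0,0.5077,-0.109,-0.02,0,0,0,0.5077,-0.109,-0.02,0,0,0], finger_gap=0.085)

```text
t: 1.95
tcp_pos: [0.6219, -0.1596, 0.2669]
tcp_rot: [-3.14, 0.001, 0.404]
wrist_force: [-1.0, -0.3, -1.0]
gripper_width: 0.0847
finger_force: 0.0
```

```bash
python3 - <<'E'
from plant import env, optics
from h import *
print(env.state()["joint_positions"].round(3) if hasattr(env.state()["joint_positions"],"round") else env.state()["joint_positions"])
s=optics.snapshot("side"); cv2.imwrite("pics/s1.png",cv2.resize(s["img"][150:320,200:430,::-1],None,fx=3,fy=3,interpolation=2))
E
```

```text
[-0.251  0.532  0.472  1.512  0.     2.486]
```

View pics/s1.png

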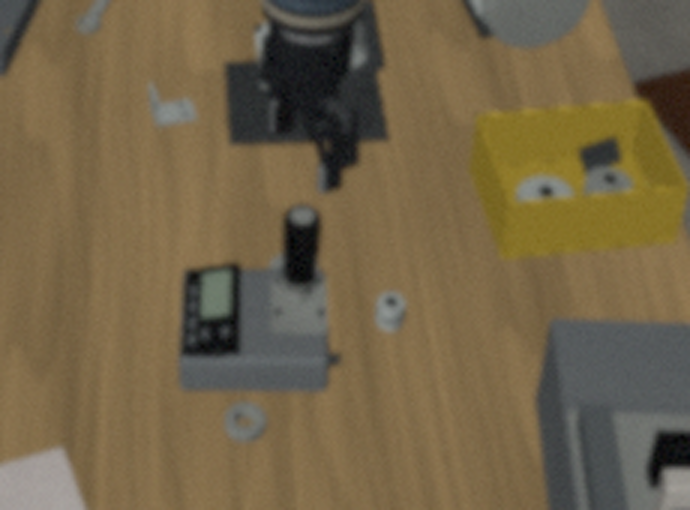

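The open gripper stands above and behind the driver, whose butt is at crop (302,215). Joint 6 is at 2.49, so a clockwise turn would hit its limit. I'll turn the tool counter-clockwise 1.5 rad before descending.

Emit:
jog_arm(plan=[0,0,0,0,0,-0.18,0,0,0,0,0,-0.36,0,0,0,0,0,-0.54,0,0,0,0,0,-0.72,0,0,0,0,0,-0.9,0,0,0,0,0,-1.08,0,0,0,0,0,-1.26,0,0,0,0,0,-1.4,0,0,0,0,0,-1.5,0,0,0,0,0,-1.5])

```text
t: 3.25
tcp_pos: [0.6193, -0.1628, 0.2687]
tcp_rot: [3.141, 0.0, 1.899]
wrist_force: [0.3, -0.3, 0.1]
gripper_width: 0.0849
finger_force: 0.0
```

```bash
python3 - <<'E'
from plant import env, optics
from h import *
from scipy.spatial.transform import Rotation as R
st=env.state(); print(np.round(st["joint_positions"],3))
for n in("top","side"):
    s=optics.snapshot(n);P=cloud(s)
    m=(abs(P[...,0]-.62)<.03)&(abs(P[...,1]+.162)<.03)&(P[...,2]>.1)&(P[...,2]<.2); 
    print(n,m.sum(),np.percentile(P[m],[2,50,98],axis=0).round(4).tolist() if m.sum() else 0)
    # horizontal bearing of handle: fingertip cloud
Rm=R.from_euler("xyz",st["tcp_rot"]).as_matrix()
print((Rm.T@(np.array([.62,-.162,.149])-st["tcp_pos"])).round(4))
E
```

```text
[-0.257  0.526  0.467  1.512 -0.     0.986]
top 0 0
side 327 [[0.6035, -0.181, 0.1031], [0.6189, -0.1739, 0.1596], [0.6369, -0.1511, 0.1934]]
[0.0006 0.0009 0.1197]
```

Emit:
jog_arm(plan=[0,0,0.04,0,0,0,0.0006,0.0009,0.08,0,0,0,0.0006,0.0009,0.11,0,0,0,0.0006,0.0009,0.1195,0,0,0,0.0006,0.0009,0.1195,0,0,0])

```text
t: 3.98
tcp_pos: [0.6206, -0.1612, 0.1492]
tcp_rot: [-3.142, -0.0, 1.9]
wrist_force: [0.1, 0.6, -0.3]
gripper_width: 0.0851
finger_force: 0.0
```

Emit:
jog_arm(plan=[0,0,0,0,0,0,0,0,0,0,0,0,0,0,0,0,0,0,0,0,0,0,0,0], finger_gap=0.034)

```text
t: 4.47
tcp_pos: [0.6209, -0.1611, 0.1492]
tcp_rot: [3.141, 0.0, 1.901]
wrist_force: [1.0, -0.0, 1.1]
gripper_width: 0.0339
finger_force: 1.0
```

```bash
python3 -c "
from plant import env;s=env.state();print(s['wrist_force'],s['wrist_torque'],s['gripper_width'],s['finger_force'])"
```

```text
[ 1.03496865 -0.0046077   1.10662397] [ 0.10472903 -0.22849301  0.02187086] 0.033947434404382054 1.0413578990846872
```

Emit:
jog_arm(plan=[0,0,0,0,0,0,0,0,0,0,0,0,0,0,0,0,0,0], finger_gap=0.0)

```text
t: 4.85
tcp_pos: [0.621, -0.1611, 0.1494]
tcp_rot: [3.141, 0.0, 1.901]
wrist_force: [-0.0, -0.2, 5.4]
gripper_width: 0.0332
finger_force: 58.8
```

```bash
python3 -c "
from plant import env;s=env.state();print(s['wrist_force'],s['wrist_torque'],s['gripper_width'],s['finger_force'])"
```

```text
[-0.04447821 -0.21076529  5.42272436] [ 0.12657921 -0.19711802  0.07490344] 0.03315632965249501 58.83626639842987
```

Firm grip with no side load. Now the clockwise turn.

```bash
q(){ python3 -c "
from plant import env;import numpy as np;s=env.state();print(np.round(s['wrist_force'],2),np.round(s['wrist_torque'],3))"; }
```

Emit:
jog_arm(plan=[0,0,0,0,0,0.1,0,0,0,0,0,0.2,0,0,0,0,0,0.3])

```text
t: 5.22
tcp_pos: [0.6207, -0.1611, 0.1495]
tcp_rot: [3.141, 0.0, 1.598]
wrist_force: [-2.4, -0.2, 9.6]
gripper_width: 0.0327
finger_force: 59.1
```

```bash
q
```

```text
[-2.43 -0.19  9.56] [0.158 0.831 0.316]
```

Emit:
jog_arm(plan=[0,0,0,0,0,0.08,0,0,0,0,0,0.14])

```text
t: 5.48
tcp_pos: [0.6206, -0.161, 0.1495]
tcp_rot: [3.141, 0.0, 1.459]
wrist_force: [-3.4, 0.7, 9.4]
gripper_width: 0.0326
finger_force: 59.2
```

```bash
q
```

```text
[-3.42  0.67  9.37] [0.136 0.976 0.403]
```

Emit:
jog_arm(plan=[0,0,0,0,0,0.06,0,0,0,0,0,0.06])

```text
t: 5.72
tcp_pos: [0.6206, -0.161, 0.1495]
tcp_rot: [3.141, -0.0, 1.4]
wrist_force: [-3.5, 1.2, 10.3]
gripper_width: 0.0325
finger_force: 59.2
```

```bash
q
```

```text
[-3.49  1.24 10.34] [ 0.318  1.094 -0.038]
```

Emit:
jog_arm(plan=[0,0,0,0,0,0.06,0,0,0,0,0,0.06])

```text
t: 5.98
tcp_pos: [0.6205, -0.161, 0.1495]
tcp_rot: [3.141, -0.0, 1.34]
wrist_force: [-3.2, 1.8, 10.4]
gripper_width: 0.0329
finger_force: 59.3
```

```bash
q
```

```text
[-3.23  1.8  10.4 ] [ 0.42   1.185 -0.048]
```

Emit:
jog_arm(plan=[0,0,0,0,0,0.06,0,0,0,0,0,0.06])

```text
t: 6.22
tcp_pos: [0.6205, -0.161, 0.1495]
tcp_rot: [3.141, 0.0, 1.28]
wrist_force: [-3.6, 0.8, 9.1]
gripper_width: 0.0332
finger_force: 59.1
```

```bash
q
```

```text
[-3.57  0.79  9.06] [ 0.192  0.828 -0.048]
```

Emit:
jog_arm(plan=[0,0,0,0,0,0.06,0,0,0,0,0,0.06])

```text
t: 6.48
tcp_pos: [0.6205, -0.1611, 0.1493]
tcp_rot: [3.141, 0.0, 1.22]
wrist_force: [-2.8, 0.8, 8.3]
gripper_width: 0.0328
finger_force: 59.0
```

```bash
q
```

```text
[-2.79  0.82  8.34] [ 0.241  0.87  -0.046]
```

The wrist moment dropped from 0.40 to −0.04 N·m after about 0.5 rad of turn, so it clicked. Drawing it up now.

Emit:
jog_arm(plan=[0,0,-0.012,0,0,0,0,0,-0.026,0,0,0,0,0,-0.05,0,0,0,0,0,-0.08,0,0,0,0,0,-0.12,0,0,0,0,0,-0.15,0,0,0,0,0,-0.15,0,0,0,0,0,-0.15,0,0,0])

```text
t: 7.48
tcp_pos: [0.6205, -0.1611, 0.2979]
tcp_rot: [-3.141, 0.0, 1.221]
wrist_force: [0.2, 0.3, -4.1]
gripper_width: 0.033
finger_force: 60.5
```

```bash
cat > plan.py <<'E'
from plant import env, optics
from h import *
from scipy.spatial.transform import Rotation as R
def plan(ds=(.2173,.1173),M=np.array([.662,.203,.139])):
    n=np.array([-.605,.012,.796]); n/=np.linalg.norm(n)
    st=env.state(); C=R.from_euler("xyz",st["tcp_rot"]); z=C.as_matrix()[:,2]
    ax=np.cross(z,-n); a=np.arctan2(np.linalg.norm(ax),z@-n); D=R.from_rotvec(ax/np.linalg.norm(ax)*a)
    for d in ds: print(d,C.inv().apply(M+d*n-st["tcp_pos"]).round(4))
    print("rot",(C.inv()*D*C).as_rotvec().round(4)); print(np.round(st["joint_positions"],3),st["wrist_force"])
E
python3 - <<'E'
from plan import *
plan()
s=optics.snapshot("side"); cv2.imwrite("pics/s2.png",cv2.resize(s["img"][130:290,220:420,::-1],None,fx=3,fy=3,interpolation=2))
E
```

```text
0.2173 [ 0.3136 -0.2103 -0.0139]
0.1173 [ 0.3332 -0.1529  0.0657]
rot [-0.6159  0.2109  0.    ]
[-0.254  0.541  0.566  1.597 -0.     1.667] [ 0.24822372  0.26127174 -4.12143437]
```

View pics/s2.png

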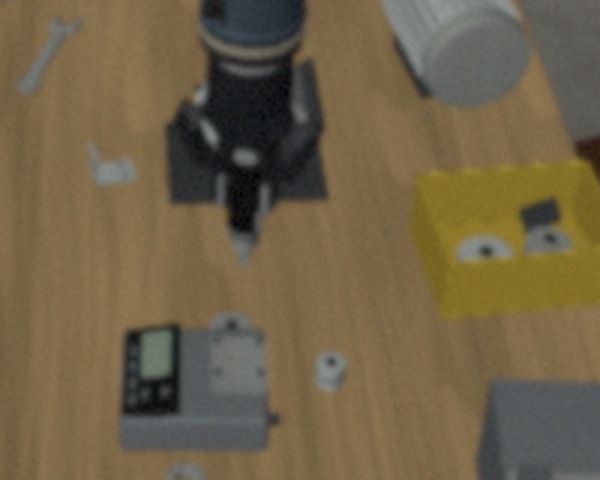

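The driver hangs straight in the gripper, its drive at crop (243,260), clear of the socket. Next is the transit and tilt to a standoff.

Emit:
jog_arm(plan=[0.03,-0.02,-0.01,0,0,0,0.07,-0.048,-0.02,-0.08,0.027,0,0.115,-0.078,-0.02,-0.17,0.058,0,0.16,-0.108,-0.02,-0.27,0.092,0,0.205,-0.138,-0.02,-0.37,0.127,0,0.25,-0.168,-0.02,-0.47,0.161,0,0.29,-0.195,-0.018,-0.55,0.188,0,0.3136,-0.2103,-0.0139,-0.6159,0.2109,0,0.3136,-0.2103,-0.0139,-0.6159,0.2109,0,0.3136,-0.2103,-0.0139,-0.6159,0.2109,0])

```text
t: 8.78
tcp_pos: [0.5302, 0.2052, 0.3119]
tcp_rot: [2.519, -0.196, 1.285]
wrist_force: [0.3, 0.1, -3.8]
gripper_width: 0.0329
finger_force: 61.2
```

```bash
python3 - <<'E'
from plan import *
plan((.1173,.1573))
s=optics.snapshot("side"); np.savez("/tmp/s3.npz",**{k:s[k] for k in("img","range_z","mtx","T")})
cv2.imwrite("pics/s3.png",cv2.resize(s["img"][90:230,230:410,::-1],None,fx=4,fy=4,interpolation=2))
E
```

```text
0.1173 [0.0006 0.0002 0.1001]
0.1573 [0.0005 0.0001 0.0601]
rot [-0.0005  0.0008 -0.    ]
[ 0.539 -0.129 -0.443  0.685 -0.327  2.362] [ 0.28111264  0.12650489 -3.82055911]
```

View pics/s3.png

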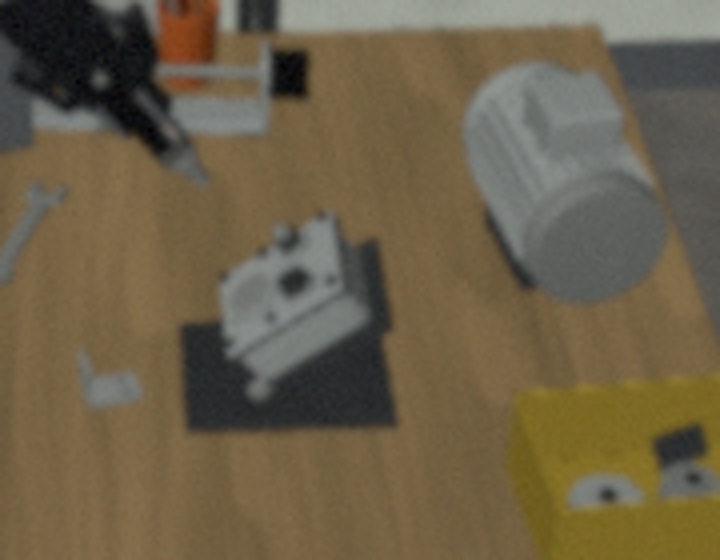

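The driver (tip at crop (203,182)) points down the line to the plug at (293,282). Advancing along the axis.

Emit:
jog_arm(plan=[0,0,0.03,0,0,0,0,0,0.06,0,0,0,0,0,0.085,0,0,0,0.0006,0,0.1,0,0,0,0.0006,0,0.1,0,0,0,0.0006,0,0.1,0,0,0])

```text
t: 9.57
tcp_pos: [0.5915, 0.2049, 0.2342]
tcp_rot: [2.516, -0.198, 1.285]
wrist_force: [0.0, 0.1, -2.4]
gripper_width: 0.0329
finger_force: 61.3
```

```bash
python3 - <<'E'
from plan import *
plan((.1173,))
st=env.state(); z=R.from_euler("xyz",st["tcp_rot"]).as_matrix()[:,2]
tip=np.array(st["tcp_pos"])+.0903*z; print("tip",tip)
ims=[]
for n in("side","top"):
    s=optics.snapshot(n); K,T=s["mtx"],s["T"]; P=cloud(s)
    for nm,w in(("tip",tip),("mouth",np.array([.662,.203,.139])),("tcp",np.array(st["tcp_pos"]))):
        c=T[:3,:3].T@(w-T[:3,3]); print(n,nm,(K[0,0]*c[0]/-c[2]+K[0,2]).round(1),(K[1,1]*-c[1]/-c[2]+K[1,2]).round(1))
    x,y=(265,115) if n=="side" else (180,135)
    ims.append(cv2.resize(s["img"][y:y+75,x:x+75,::-1],(390,390),interpolation=2))
    if n=="side":   # handle/drive axis from depth
        d=P-(tip-.03*z); t=(P-tip)@-z; r=np.linalg.norm((P-tip)+t[...,None]*z,axis=-1)
        for a,b in((-.002,.018),(.02,.04),(.045,.065)):
            m=(t>a)&(t<b)&(r<.025); e=P[m].mean(0)-tip; e=e+(e@-z)*z*1; print(a,m.sum(),e.round(4))
cv2.imwrite("pics/f.png",np.hstack(ims))
E
```

```text
0.1173 [-0.001  -0.0012  0.0011]
rot [ 0.0016 -0.0006 -0.    ]
[ 0.47   0.02  -0.511  0.447 -0.289  2.302] [ 0.02064302  0.12528416 -2.39380101]
tip [0.64630439 0.20385086 0.16240057]
side tip 298.5 153.6
side mouth 302.8 159.1
side tcp 282.6 136.5
-0.002 19 [-0.0006 -0.003  -0.0004]
0.02 27 [ 0.0022 -0.0106  0.0018]
0.045 53 [ 0.0025 -0.0129  0.0021]
top tip 219.1 176.0
top mouth 220.5 172.4
top tcp 214.9 190.5
```

View pics/f.png

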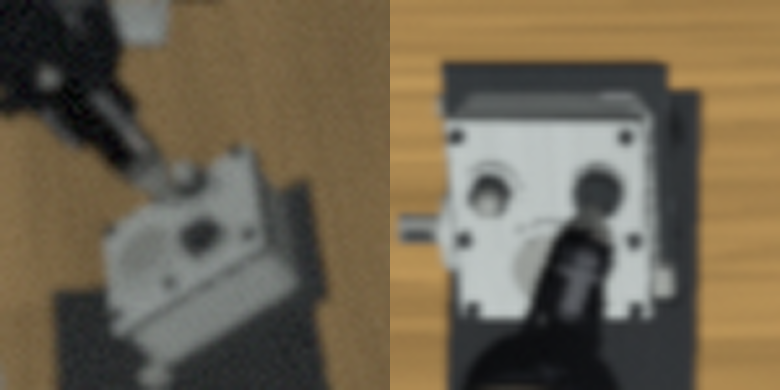

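In both views the drive is lined up with the plug and clear of it: side tip (168,193), plug (200,236); top tip (600,213), plug (598,192). The side view suggests the gap is a little over 25 mm, so I'll advance 6 mm, then check that it stays still.

Emit:
jog_arm(plan=[0,0,0.003,0,0,0,0,0,0.006,0,0,0,0,0,0.006,0,0,0,0,0,0.006,0,0,0,0,0,0.006,0,0,0,0,0,0.006,0,0,0])

```text
t: 10.42
tcp_pos: [0.595, 0.2049, 0.2285]
tcp_rot: [2.517, -0.198, 1.285]
wrist_force: [1.1, -0.1, -3.5]
gripper_width: 0.0327
finger_force: 61.3
```

```bash
python3 - <<'E'
from plan import *
plan((.1173,))
st=env.state(); n=-R.from_euler("xyz",st["tcp_rot"]).as_matrix()[:,2]
p=np.load("/tmp/plane_side.npz"); pt=np.load("/tmp/plane_top.npz"); tcp=np.array(st["tcp_pos"])
for nm,q in(("side",p),("top",pt)):
    H=[]
    for _ in range(4):
        s=optics.snapshot(nm);P=cloud(s); t=(P-tcp)@n; r=np.linalg.norm((P-tcp)-t[...,None]*n,axis=-1)
        h=(P-q["c"])@q["n"]; m=(r<.02)&(t<-.03)&(h>.022); H+=list(h[m])
    print(nm,len(H),"lowest driver H above cover mm",(np.sort(H)[:40:3]*1e3).round(1))
    lo=np.array(H)
print(np.round(st["joint_vel"],4),np.round(st["wrist_force"],2))
E
```

```text
0.1173 [-0.0008 -0.0006 -0.0055]
rot [ 0.001  -0.0002  0.    ]
[ 0.467  0.031 -0.515  0.432 -0.287  2.299] [ 1.09266333 -0.05725248 -3.49003881]
side 346 lowest driver H above cover mm [23.  36.4 36.9 38.6 39.5 40.3 41.5 44.  44.9 45.5 46.1 46.6 47.  47.4]
top 174 lowest driver H above cover mm [22.3 34.7 38.2 41.8 42.9 46.2 61.1 63.9 65.1 65.8 66.  66.6 67.4 67.8]
[-0.0006  0.0008  0.0009  0.0003 -0.0004  0.0008] [ 1.09 -0.06 -3.49]
```

```bash
python3 -c "
from plant import env;print(env.finish_job())"
```

```text
the job is handed in; nothing more can be done
None
```

The job is handed in at about 11 s of the 43 s limit; no verdict came back. By wrist torque the driver clicked after about 0.5 rad of turn, and it ended held still, in line with the square-socket plug, with its drive about 21 mm clear by depth reading.

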